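# Demould the cast bracket into the empty tray

## Task

Lift the white cast bracket out of the sloping open mould and lay it, rib upwards, flat on the floor of the empty tray, then let go. Set it down rather than dropping it, and leave the finished bracket in the other tray, the filament spool and the scraper where they are.

Things in the scene. Friction and masses are not known exactly. Their poses are not given: they have to be found in the camera images.
- mould: Grey printed mould block, fixed, 110 mm (x, up the slope) by 190 (y, level) by 34 thick; its face slopes 30 degrees down towards -x, roughly to the robot's right. Origin: centre of its underside; z is normal to the face, out of the cavity. Face at z = 34 mm, its centre 85 mm above the table. In its middle the open cavity: 53 (x) by 133 (y) by 12 mm deep, walls straight along z.
- bracket_center (a point): White cast bracket, loose, 0.16 kg: foot plate 50 (x) by 130 (y) by 12 mm, on its middle a rib 14 thick (x), 110 long (y), 38 high. This is its centre, 25 mm above the underside; z points to the rib's top. Axes parallel to the mould's at the start: plate in the cavity, flush with the face, 1.5 mm clearance each side; rib 38 mm out, level across the slope. Comes out along the mould's z.
- tray_empty: The empty one of two like shallow grey-painted steel trays, fixed: 108 mm (own x) by 178 mm (own y), walls 4 mm thick and 12 mm high, floor 4 mm thick, so inside 100 by 170 mm. Origin: centre of its underside, on the table.
- tray_full: The other tray, same size and origin; it holds the finished bracket. Fixed.
- finished_center (a point): A finished bracket, like the one in the mould, lying rib upwards in the middle of the other tray; loose. This point is its centre, 25 mm above its underside. To be left alone.
- spool: Black filament spool lying flat beyond the mould, 200 mm diameter, 65 mm high, loose, blue filament; origin at the centre of its underside. To be left alone.
- scraper_grip (a point): Black-handled scraper, 200 mm long, lying on the table beyond the mould, loose; this point is the middle of its handle. To be left alone.
Mind the look-alikes: they are no part of the job. Leave any yellow look-alike of the part that bears bracket_center alone. Leave any red look-alike of the tray_empty alone.

How it is judged:
By the outcome, as a careful person would: the job done as asked, in the order asked, and still so for the second after the job is handed in, with the robot touching nothing.
It also fails if it takes over 40 s, if anything falls off the work surface, if the arm or the gripper's body presses on something with over 40 N, if the wrist force passes 120 N, or if a joint passes its speed limit or range.

## Robot

A 7-joint arm with a two-finger parallel gripper is mounted at the origin on the work surface. World frame = base frame: x ahead of the robot, y to its left, z up, the work surface at z = 0. Lengths are in m, angles in rad, forces in N, time in s.
With the tool pointing down it reaches from about 0.425 to 0.825 m from the base axis. Payload 3.6 kg.
Tool frame: the origin (TCP) lies between the finger pads; the fingertips stand bot.tcp_to_tips ahead of it and the grasp point (between the pads) lies 8 mm behind it (bot.tcp_to_tips is the distance from the TCP to the fingertips, in m); z points along the fingers, y is the line along which they close (so a half turn about z gives the same grasp; the last joint's range is limited). The gripper opens to 93 mm and grips with 3 to 60 N. Pads are 15 mm wide; open, the fingers measure 128 mm over their backs; the gripper's body (75 mm by 188 mm) begins 65 mm behind the grasp point.
Start: joints at [1.141, 0.615, -0.013, 1.423, 0.008, 1.103, -0.04], TCP at [0.255, -0.598, 0.23] pointing down, gripper open.
Joint ranges: [-3.12, 3.12], [-0.3, 2.06], [-1.34, 1.32], [0.26, 2.42], [-1.36, 4.5], [0.01, 1.98], [-2.84, 2.84]. Speed limits (rad/s): [2.79, 2.79, 3.14, 3.14, 3.14, 3.14, 3.14].

## Interface

Orientations are given as a 3x3 rotation matrix whose columns are the frame's x, y, z axes.
In Python, from plant import bot, eyes, finish_job gives the robot as it stands. The module is installed in compiled form; this text tells all that it offers.
- The arm moves only by the shell command python3 -m inch 'ROWS' [FORCE]. ROWS is JSON, a list of rows, each a list of 7 numbers: the shift along the tool's x, y, z in cm, then the turn, a rotation vector about the tool's x, y, z in degrees, then the finger opening in cm, from 0 to 9.3. In form: [[x, y, z, wx, wy, wz, claw], ...]. A call has exactly 10 rows; each row shifts and turns the commanded pose from where the row before left it, along the tool's axes as they then stand; what a row does not reach is not made up. A row lasts 1/10 s, in which the tool goes at most 50 mm and 8.59 degrees, less where a joint would pass 70% of its speed; a pose out of reach is approached as far as the arm can. A call with a gripper value outside its range is refused whole. The fingers move at their own pace and stop on an object; FORCE is the grip in N (left out, the last holds). Time passes only in rows, so rows that do not move let the fingers close, or fill a call up. It gives the time, the measured TCP pose, the force, the opening and the grip force at its end, in the units of the state.
- bot.state(): the state, without advancing time (a new reading comes with each control period).
- eyes.read_camera(name): name is "scene" or "top" or "wrist"; returns the picture (480x640x3 uint8, red, green, blue); there is no depth.
- eyes.camera_model(name): a dict with "fx", "fy", "cx", "cy" (pixels), "rvec" (rotation vector, rad) and "tvec" (3), from world to camera coordinates, as OpenCV has them. Camera axes: x right, y down, z forward; pixel columns grow to the right and rows downward; lengths in m; the calibration is good to about 2 mm. The wrist camera is an equidistant fisheye: a pixel r from the principal point sees the ray r / f radians off the axis. A picture is of the moment at which its call begins: read the wrist's pose just before it. camera_model takes no time and is no camera call; for the wrist camera it gives the pose at the moment of the call.
- finish_job(): hands the job in; it is judged then, once.
The state is a dict: "t": time; "qpos": joint angles; "dq": joint speeds; "tau": joint torques, N m; "tcp_pos": TCP position; "orientation": TCP orientation; "ft_force": force on the tool from outside, world axes, zero at the start; "ft_torque": the same for the moment, N m; "grip_width": finger opening in m; "grip_force": force on a finger pad.
Only numpy, scipy, OpenCV 4.12 (cv2) and the standard library are available. Lean on these libraries where they do the work, as an engineer would, in place of code of your own. Each camera call takes 0.05 s, during which the arm holds its last target. There are 200 camera calls.

## Working session

There is one attempt and no reset: what is moved stays moved. The work goes in short steps, Python scripts to look and compute and a shell command to move; the robot and the scene stay as the last step left them, time stands still between calls to the robot, and variables do not carry over. Pictures are saved under pics/ and viewed, at most 10 in all, crops included, and the job is handed in when it is done.

```bash
mkdir -p pics
python3 - <<'E'
from plant import bot, eyes
import cv2
for n in ("scene","top"):
    im=eyes.read_camera(n); cv2.imwrite(f"pics/{n}0.png",im[:,:,::-1]); print(n,eyes.camera_model(n))
s=bot.state(); print(s, bot.tcp_to_tips)
E
```

```text
scene {'fx': 517.7390275940728, 'fy': 517.7390275940728, 'cx': 319.32201998458083, 'cy': 247.24523908275134, 'rvec': array([ 1.74719693,  1.98915522, -0.64686702]), 'tvec': array([ 0.18657448, -0.37045604,  1.66843496])}
top {'fx': 558.338920232596, 'fy': 558.338920232596, 'cx': 311.5886025198688, 'cy': 237.97005766815107, 'rvec': array([ 2.10821135, -2.1670496 ,  0.13228194]), 'tvec': array([-0.07449773,  0.5468237 ,  1.36704136])}
{'t': 0.1, 'qpos': array([ 1.14052291,  0.61581613, -0.01256441,  1.42468636,  0.00810959,
        1.10340531, -0.04036969]), 'dq': array([-0.00014663, -0.00083772, -0.00059728, -0.00367127, -0.0006708 ,
        0.00052298,  0.00150682]), 'tau': array([ 1.10730889e-03, -4.60042727e+01,  2.09853253e-01, -1.66246015e+01,
       -6.11832971e-02,  1.68827997e-02,  1.03021455e-04]), 'tcp_pos': array([ 0.25510055, -0.59712538,  0.2286186 ]), 'orientation': array([[ 9.19562507e-01,  3.92942608e-01, -9.49792612e-04],
       [ 3.92943751e-01, -9.19560211e-01,  2.05592775e-03],
       [-6.55298816e-05, -2.26376915e-03, -9.99997436e-01]]), 'ft_force': array([ 0.17306332, -0.7953769 ,  0.68311005]), 'ft_torque': array([ 0.02349808, -0.02798925,  0.00397847]), 'grip_force': 0.0, 'grip_width': 0.09284578844774491} 0.011
```

View pics/scene0.png

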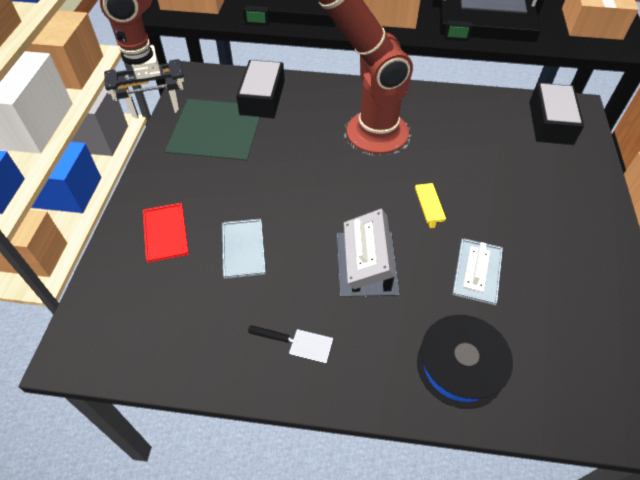

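View pics/top0.png

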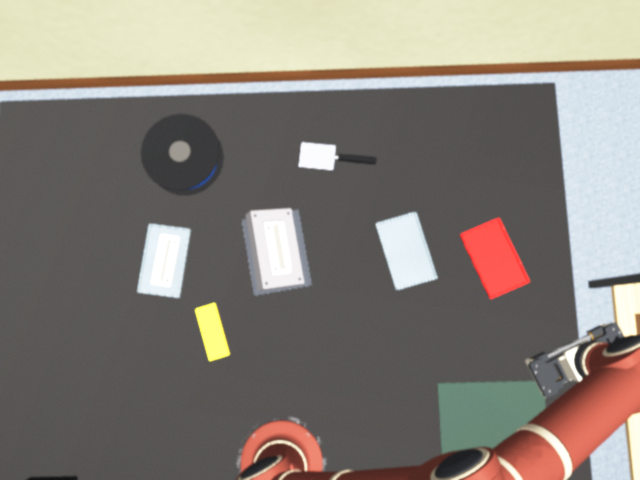

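Both views show the mould (top pixel ~278,252, face falling to the robot's right), the empty tray at (406,251), and the full tray at (165,260). The red and yellow look-alikes are at (495,258) and (212,332). The spool is at (182,152) and the scraper at (340,157).

Run:
```python
import cv2,numpy as np
a=cv2.imread("pics/top0.png")[195:305,230:320]; b=cv2.imread("pics/top0.png")[200:300,365:450]; c=cv2.imread("pics/scene0.png")[200:300,330:405]
r=lambda i:cv2.resize(i,(0,0),fx=4.5,fy=4.5,interpolation=cv2.INTER_CUBIC)
def g(i,x0,y0):
    o=cv2.resize(i,(0,0),fx=5,fy=5,interpolation=cv2.INTER_CUBIC)
    for k in range(0,i.shape[1],10): cv2.putText(o,str(x0+k),(k*5,8),0,.3,(0,255,255)); cv2.line(o,(k*5,10),(k*5,16),(0,255,255))
    for k in range(0,i.shape[0],10): cv2.putText(o,str(y0+k),(0,k*5+4),0,.3,(0,255,255))
    return cv2.copyMakeBorder(o,0,600-o.shape[0],0,0,0) if o.shape[0]<600 else o
o=np.hstack([g(a[:, :80],230,195),g(c,330,200)]); print(o.shape); cv2.imwrite("pics/crop1.png",o)
# white / tray via segmentation
t=cv2.imread("pics/top0.png"); 
for n,(x0,y0,x1,y1),f in (("tray",(365,200,450,300),lambda p:p.min(2)>120),("plate",(255,210,302,285),lambda p:p.min(2)>205)):
    m=f(t[y0:y1,x0:x1]).astype('uint8'); cs,_=cv2.findContours(m,0,1); k=max(cs,key=cv2.contourArea)
    R=cv2.minAreaRect(k); print(n,R,cv2.boxPoints(R)+[x0,y0])
```

```text
(600, 775, 3)
tray ((40.95214080810547, 50.51511001586914), (73.1247329711914, 44.46706008911133), 72.47443389892578) [[373.74055672 222.34508133]
 [416.14357376 208.95465469]
 [438.16372681 278.68513489]
 [395.76070786 292.07556152]]
plate ((21.864866256713867, 37.189186096191406), (78.58270263671875, 41.0997428894043), 80.53767395019531) [[250.13513756 211.8108139 ]
 [290.67567062 205.05405426]
 [303.59459686 282.56755829]
 [263.05406189 289.32431793]]
```

View pics/crop1.png

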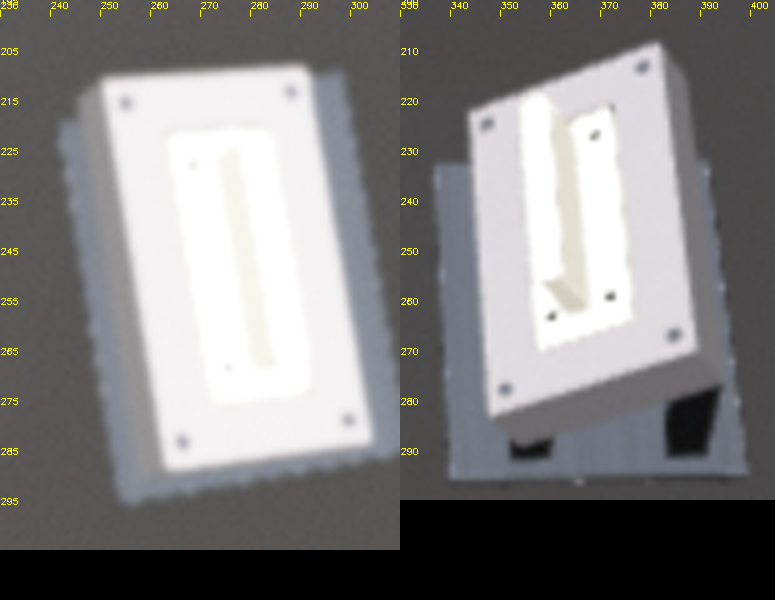

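The crop gives the four face corners of the mould in each view. Top view: (250.6,211), (291.6,208), (304.6,283), (263,289). Scene view: (344,222), (382,208), (389,270), (348,284). I'll fit the poses from these.

```bash
cat > h.py <<'E'
from plant import bot, eyes
import numpy as np, cv2
from scipy.optimize import least_squares
from scipy.spatial.transform import Rotation as Ro
CM={n:eyes.camera_model(n) for n in ("scene","top")}
def proj(n,P):
    m=CM[n]; K=np.array([[m["fx"],0,m["cx"]],[0,m["fy"],m["cy"]],[0,0,1]])
    return cv2.projectPoints(np.float64(P),m["rvec"],m["tvec"],K,None)[0][:,0]
def Rm(y): return (Ro.from_euler('z',y)*Ro.from_euler('y',-np.pi/6)).as_matrix()
def goto(p,R):
    s=bot.state(); T=s["orientation"]
    print("turn(deg)",np.round(np.degrees(Ro.from_matrix(T.T@R).as_rotvec()),1),"then shift(cm)",np.round(R.T@(np.asarray(p)-s["tcp_pos"])*100,2),
      "| shift first(cm)",np.round(T.T@(np.asarray(p)-s["tcp_pos"])*100,2))
E
python3 - <<'E'
from h import *
C=np.array([[1,-1,0],[-1,-1,0],[-1,1,0],[1,1,0]])*[.055,.095,0]
top=np.array([[250.6,211],[291.6,208.2],[304.6,283],[263,289.4]])
sc=np.array([[389.4,270.4],[348,283.6],[344,222.4],[382,208.4]])
def pts(v): return C@Rm(v[2]).T+[v[0],v[1],.085]
for w in ((1,0),(0,1),(1,1)):
    f=lambda v:np.r_[w[0]*(proj("top",pts(v))-top).ravel(),w[1]*(proj("scene",pts(v))-sc).ravel()]
    r=least_squares(f,[.55,0,1.57]); print("mould face",r.x.round(4),np.round(f(r.x),1))
C2=np.array([[1,-1,0],[-1,-1,0],[-1,1,0],[1,1,0]])*[.054,.089,0]
tt=np.array([[373.7,222.3],[416.1,209],[438.2,278.7],[395.8,292.1]])
for n,tt in (("top",tt),("scene",np.array([[265,274],[224,277],[222,222],[262,220]]))):
    def p2(v): return C2@Ro.from_euler('z',v[2]).as_matrix().T+[v[0],v[1],.012]
    r=least_squares(lambda v:(proj(n,p2(v))-tt).ravel(),[.55,-.3,1.57]); print("tray",r.x.round(4),r.fun.round(1))
E
```

```text
mould face [ 0.5169 -0.0076  1.7192] [ 0.2 -0.1 -0.4  0.3 -0.4  0.3  0.6 -0.5 -0.  -0.  -0.  -0.  -0.  -0.
 -0.  -0. ]
mould face [ 0.5196 -0.0053  1.7205] [-0.  -0.  -0.  -0.  -0.  -0.  -0.  -0.   0.1 -0.2 -0.1 -0.2  0.   0.2
 -0.   0.2]
mould face [ 0.5179 -0.0064  1.7203] [-0.3 -0.5 -1.  -0.1 -0.9 -0.2  0.1 -0.9 -0.4 -0.8 -0.5 -0.9 -0.4 -0.3
 -0.4 -0.3]
tray [ 0.5098 -0.3284  1.8328] [ 1.4  1.  -0.8  2.4 -1.1 -1.   0.5 -2.2]
tray [ 0.515  -0.3262  1.8134] [ 0.3 -0.9 -0.9  0.1  0.7  1.2 -0.1 -0.2]
```

```bash
cat >> h.py <<'E'
F=np.array([.518,-.0065,.085]); Y=1.720
M=Rm(Y); TG=np.c_[-M[:,1],-M[:,0],-M[:,2]]
E
python3 - <<'E'
from h import *
goto(F+.14*M[:,2],TG); print(F+.14*M[:,2],np.degrees(Y))
E
```

```text
turn(deg) [29.7  3.8 14.2] then shift(cm) [ 34.78 -40.02  25.69] | shift first(cm) [ 45.62 -37.2    2.32]
[ 0.52840555 -0.07572228  0.20624356] 98.5487407625016
```

```bash
python3 -m inch '[[2.5,-2,0,0,0,0,9.3],[2.5,-2,0,0,0,0,9.3],[2.5,-2,0,0,0,0,9.3],[2.5,-2,0,0,0,0,9.3],[2.5,-2,0,0,0,0,9.3],[2.5,-2,0,0,0,0,9.3],[2.5,-2,0,0,0,0,9.3],[2.5,-2,0,0,0,0,9.3],[2.5,-2,0,0,0,0,9.3],[2.5,-2,0,0,0,0,9.3]]' 20; python3 -m inch '[[2.5,-2,0,0,0,0,9.3],[2.5,-2,0,0,0,0,9.3],[2.5,-2,0,0,0,0,9.3],[2.5,-2,0,0,0,0,9.3],[0,0,0,6,0.8,2.8,9.3],[0,0,0,6,0.8,2.8,9.3],[0,0,0,6,0.8,2.8,9.3],[0,0,0,6,0.8,2.8,9.3],[0,0,0,5.7,0.6,3,9.3],[0,0,0,0,0,0,9.3]]'
python3 - <<'E'
from h import *
goto(F+.14*M[:,2],TG)
E
```

```text
t: 1.1
tcp_pos: [0.4069, -0.3141, 0.2293]
orientation: [[0.92, 0.393, -0.001], [0.393, -0.92, 0.001], [-0.0, -0.001, -1.0]]
ft_force: [0.8, 0.1, 0.1]
grip_width: 0.0928
grip_force: 0.0
t: 2.1
tcp_pos: [0.4658, -0.206, 0.2271]
orientation: [[0.989, 0.123, -0.077], [0.145, -0.858, 0.493], [-0.005, -0.499, -0.867]]
ft_force: [-0.3, -0.3, -0.5]
grip_width: 0.0927
grip_force: 0.0
turn(deg) [ 0.1  0.1 -0.4] then shift(cm) [ 8.12 -9.31  7.79] | shift first(cm) [ 8.08 -9.37  7.75]
```

Orientation is good; next I move to the standoff and take one close look.

```bash
python3 -m inch '[[1.6,-1.85,1.5,0,0,0,9.3],[1.6,-1.85,1.5,0,0,0,9.3],[1.6,-1.85,1.5,0,0,0,9.3],[1.6,-1.85,1.5,0,0,0,9.3],[1.7,-1.9,1.7,0,0,0,9.3],[0,0,0,0,0,-0.4,9.3],[0,0,0,0,0,0,9.3],[0,0,0,0,0,0,9.3],[0,0,0,0,0,0,9.3],[0,0,0,0,0,0,9.3]]'
python3 - <<'E'
from h import *
goto(F+.14*M[:,2],TG)
m=eyes.camera_model("wrist"); im=eyes.read_camera("wrist")
R=cv2.Rodrigues(m["rvec"])[0]
o=im[:,:,::-1].copy()
# project mould face corners, cavity plate corners, rib top corners
for hx,hy,hz,c in ((.055,.095,0,(0,0,255)),(.025,.065,0,(0,160,0)),(.007,.055,.038,(255,0,0))):
    P=np.array([[1,-1,0],[-1,-1,0],[-1,1,0],[1,1,0]])*[hx,hy,0]+[0,0,hz]
    cam=(R@(P@M.T+F).T).T+np.ravel(m["tvec"]); r=np.linalg.norm(cam[:,:2],axis=1); th=np.arctan2(r,cam[:,2])
    uv=cam[:,:2]/r[:,None]*th[:,None]*[m["fx"],m["fy"]]+[m["cx"],m["cy"]]; print(uv.round(0).tolist())
    for u in uv:
        if abs(u).max()<2000: cv2.drawMarker(o,tuple(int(round(k)) for k in u),c,cv2.MARKER_CROSS,9,1)
cv2.imwrite("pics/w1.png",o)
E
```

```text
t: 3.1
tcp_pos: [0.5292, -0.0741, 0.2092]
orientation: [[0.988, 0.135, -0.075], [0.155, -0.857, 0.492], [0.003, -0.497, -0.867]]
ft_force: [0.2, -0.3, -0.5]
grip_width: 0.0929
grip_force: 0.0
turn(deg) [0.2 0.  0.4] then shift(cm) [-0.1   0.28  0.18] | shift first(cm) [-0.1   0.28  0.18]
[[250.0, 121.0], [388.0, 123.0], [376.0, 336.0], [258.0, 336.0]]
[[287.0, 158.0], [350.0, 159.0], [346.0, 308.0], [289.0, 308.0]]
[[309.0, 175.0], [329.0, 175.0], [327.0, 318.0], [309.0, 317.0]]
```

View pics/w1.png

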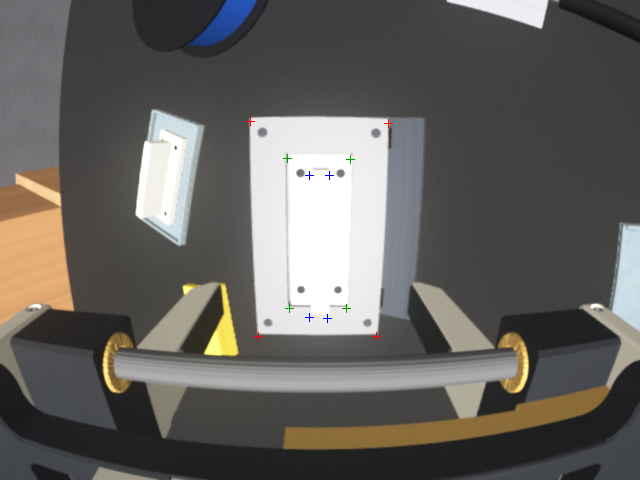

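The wrist view shows the rib between the fingers. Predicted corners (250,121) and (388,123) lie 3–4 px below the real ones, about 3 mm along the rib, and the sideways fit is good. I'm going down the mould normal with the small correction.

```bash
python3 -m inch '[[0.15,0.28,1,0.2,0,0.4,9.3],[0,0,1.5,0,0,0,9.3],[0,0,1.5,0,0,0,9.3],[0,0,1.5,0,0,0,9.3],[0,0,1.5,0,0,0,9.3],[0,0,1.2,0,0,0,9.3],[0,0,1,0,0,0,9.3],[0,0,1,0,0,0,9.3],[0,0,0.8,0,0,0,9.3],[0,0,0,0,0,0,9.3]]'
python3 - <<'E'
from h import *
goto(F+.016*M[:,2],TG)
E
```

```text
t: 4.15
tcp_pos: [0.5222, -0.0197, 0.1118]
orientation: [[0.988, 0.13, -0.078], [0.152, -0.855, 0.496], [-0.002, -0.502, -0.865]]
ft_force: [-0.5, 0.7, -1.0]
grip_width: 0.093
grip_force: 0.0
turn(deg) [-0.2  0.2  0.1] then shift(cm) [-0.22  0.16  1.41] | shift first(cm) [-0.21  0.16  1.41]
```

```bash
python3 -m inch '[[0,0.12,0.5,0,0,0,9.3],[0,0.04,0.4,0,0,0,9.3],[0,0,0.3,0,0,0,9.3],[0,0,0,0,0,0,9.3],[0,0,0,0,0,0,6],[0,0,0,0,0,0,4],[0,0,0,0,0,0,3],[0,0,0,0,0,0,2.5],[0,0,0,0,0,0,2.2],[0,0,0,0,0,0,2.2]]' 10
python3 - <<'E'
from h import *
goto(F+.016*M[:,2],TG)
o=eyes.read_camera("wrist")[100:420,120:520,::-1]; cv2.imwrite("pics/w2.png",cv2.resize(o,None,fx=1.8,fy=1.8))
E
```

```text
t: 5.15
tcp_pos: [0.5222, -0.016, 0.1014]
orientation: [[0.989, 0.13, -0.076], [0.151, -0.855, 0.495], [-0.001, -0.501, -0.865]]
ft_force: [0.2, -0.4, -0.1]
grip_width: 0.0496
grip_force: 0.0
turn(deg) [-0.1  0.1  0.1] then shift(cm) [-0.27 -0.04  0.32] | shift first(cm) [-0.27 -0.04  0.32]
```

View pics/w2.png

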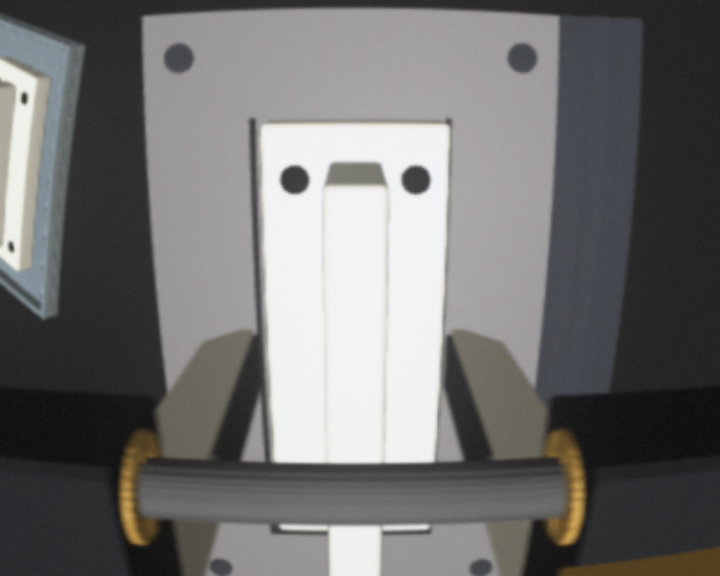

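The rib is centred between the fingers at crop column ~355, with the fingertips at 255 and 450. I'll lower 2 mm more, then close gently.

```bash
python3 -m inch '[[0,0,0.2,0,0,0,5],[0,0,0,0,0,0,4],[0,0,0,0,0,0,2],[0,0,0,0,0,0,1],[0,0,0,0,0,0,0.5],[0,0,0,0,0,0,0.5],[0,0,0,0,0,0,0.5],[0,0,0,0,0,0,0.5],[0,0,0,0,0,0,0.5],[0,0,0,0,0,0,0.5]]' 10
```

```text
t: 6.2
tcp_pos: [0.5221, -0.0152, 0.0996]
orientation: [[0.989, 0.13, -0.076], [0.15, -0.856, 0.495], [-0.001, -0.501, -0.865]]
ft_force: [1.4, -0.5, -0.4]
grip_width: 0.0138
grip_force: 10.0
```

```bash
python3 -m inch '[[0,0,0,0,0,0,0.5],[0,0,0,0,0,0,0.5],[0,0,0,0,0,0,0.5],[0,0,-0.3,0,0,0,0.5],[0,0,-0.3,0,0,0,0.5],[0,0,-0.3,0,0,0,0.5],[0,0,-0.3,0,0,0,0.5],[0,0,-0.3,0,0,0,0.5],[0,0,-0.3,0,0,0,0.5],[0,0,0,0,0,0,0.5]]' 40
```

```text
t: 7.2
tcp_pos: [0.5237, -0.0243, 0.1156]
orientation: [[0.989, 0.13, -0.075], [0.15, -0.856, 0.495], [-0.0, -0.501, -0.866]]
ft_force: [0.6, -0.2, -0.7]
grip_width: 0.0135
grip_force: 40.0
```

```bash
python3 -m inch '[[0,0,-1,0,0,0,0.5],[0,0,-1.5,0,0,0,0.5],[0,0,-2,0,0,0,0.5],[0,0,-2,0,0,0,0.5],[0,0,-1.5,0,0,0,0.5],[0,0,-1,0,0,0,0.5],[0,0,0,0,0,0,0.5],[0,0,0,0,0,0,0.5],[0,0,0,0,0,0,0.5],[0,0,0,0,0,0,0.5]]'
python3 - <<'E'
from h import *
print("tcp above underside",(np.array([0.5221,-.0152,.0996])-F)@M[:,2]+.012)
im=eyes.read_camera("top"); cv2.imwrite("pics/t2.png",im[:,:,::-1])
# tray refine: edge-based line fit of tray blob
y=1.82; c,s=np.cos(y),np.sin(y)
for y in (1.82,):
    c,s=np.cos(y),np.sin(y)
    TP=np.c_[[s,-c,0],[-c,-s,0],[0,0,-1]]   # tool x=-tray y, y=-tray x
    print(np.linalg.det(TP)); goto([.512,-.327,.15],TP)
o=im[180:320,340:480,::-1].copy(); 
def p2(v,hx,hy,z): return np.array([[1,-1,0],[-1,-1,0],[-1,1,0],[1,1,0]])*[hx,hy,0]@Ro.from_euler('z',v[2]).as_matrix().T+[v[0],v[1],z]
o=cv2.resize(o,None,fx=4,fy=4,interpolation=cv2.INTER_CUBIC)
cv2.polylines(o,[np.int32((proj("top",p2((.512,-.327,1.82),.054,.089,.012))-[340,180])*4+2)],True,(0,0,255),1)
cv2.imwrite("pics/tray.png",o)
E
```

```text
t: 8.2
tcp_pos: [0.5297, -0.0678, 0.1925]
orientation: [[0.988, 0.13, -0.078], [0.151, -0.855, 0.496], [-0.002, -0.502, -0.865]]
ft_force: [1.3, 0.7, -1.8]
grip_width: 0.0133
grip_force: 40.0
tcp above underside 0.029250375312929542
0.9999999999999999
turn(deg) [-30.1  -1.4  -5.5] then shift(cm) [-8.12 24.67  4.26] | shift first(cm) [-5.67 24.06 -9.03]
```

View pics/tray.png

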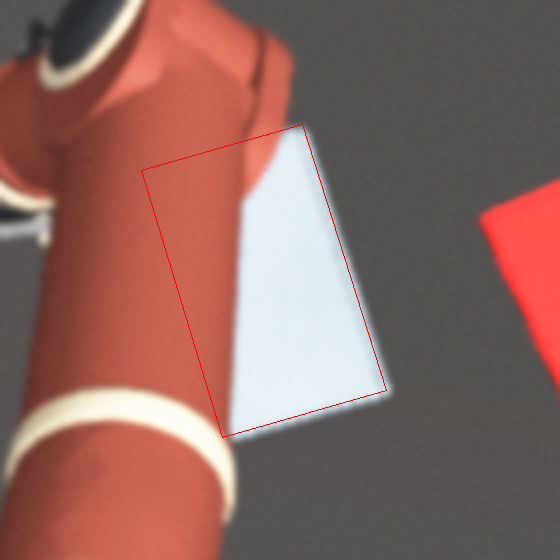

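The tray outline fits to about 1 px in the top view: its right corners in the crop are (303,125) and (388,390). Levelling and carrying next.

```bash
python3 -m inch '[[0,0,0,-4,-0.2,-0.7,0.5],[0,0,0,-5,-0.2,-0.9,0.5],[0,0,0,-5,-0.2,-0.9,0.5],[0,0,0,-5,-0.3,-0.9,0.5],[0,0,0,-5,-0.3,-0.9,0.5],[0,0,0,-4,-0.2,-0.8,0.5],[0,0,0,-2.1,0,-0.4,0.5],[-0.5,1.5,0,0,0,0,0.5],[-0.7,2,0,0,0,0,0.5],[-0.8,2.4,0,0,0,0,0.5]]'; python3 -m inch '[[-0.8,2.4,0,0,0,0,0.5],[-0.8,2.4,0,0,0,0,0.5],[-0.8,2.4,0,0,0,0,0.5],[-0.8,2.4,0,0,0,0,0.5],[-0.8,2.4,0,0,0,0,0.5],[-0.8,2.4,0,0,0,0,0.5],[-0.7,2.2,0,0,0,0,0.5],[-0.5,1.5,0,0,0,0,0.5],[0,0,0,0,0,0,0.5],[0,0,0,0,0,0,0.5]]'
python3 - <<'E'
from h import *
y=1.825; c,s=np.cos(y),np.sin(y)
TP=np.c_[[s,-c,0],[-c,-s,0],[0,0,-1]]; goto([.511,-.328,.1],TP)
o=eyes.read_camera("wrist")[:,:,::-1]; cv2.imwrite("pics/w3.png",o)
E
```

```text
t: 9.25
tcp_pos: [0.5252, -0.1291, 0.1928]
orientation: [[0.968, 0.25, -0.001], [0.25, -0.968, 0.001], [-0.001, -0.001, -1.0]]
ft_force: [0.1, -0.0, -2.8]
grip_width: 0.0138
grip_force: 40.0
t: 10.25
tcp_pos: [0.512, -0.3194, 0.1929]
orientation: [[0.969, 0.247, -0.0], [0.247, -0.969, 0.002], [0.0, -0.002, -1.0]]
ft_force: [-0.1, 0.5, -2.0]
grip_width: 0.0138
grip_force: 40.0
turn(deg) [-0.1 -0.  -0.2] then shift(cm) [-0.32  0.81  9.29] | shift first(cm) [-0.31  0.83  9.29]
```

View pics/w3.png

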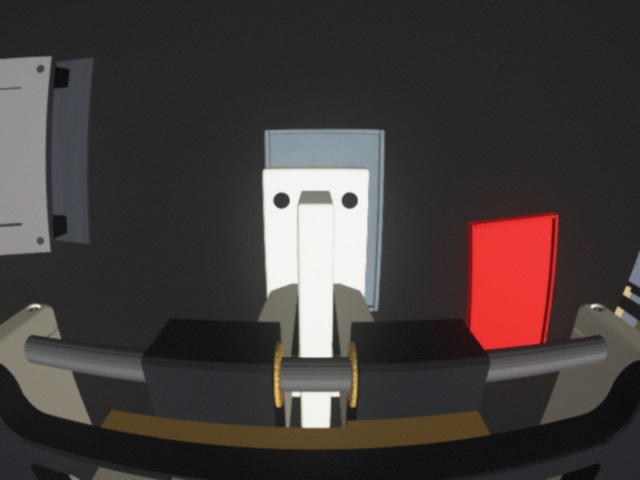

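The bracket hangs level and parallel to the tray (tray at 265–384, bracket at 263–368), 8 mm short sideways, as computed. I'm shifting over and going down to 0.1 m.

```bash
python3 -m inch '[[-0.1,0.3,0,0,0,0,0.5],[-0.1,0.4,0.8,0,0,0,0.5],[-0.1,0.2,1.3,0,0,-0.2,0.5],[0,0,1.5,0,0,0,0.5],[0,0,1.5,0,0,0,0.5],[0,0,1.5,0,0,0,0.5],[0,0,1.2,0,0,0,0.5],[0,0,0.9,0,0,0,0.5],[0,0,0.5,0,0,0,0.5],[0,0,0,0,0,0,0.5]]'
python3 - <<'E'
from h import *
y=1.825; c,s=np.cos(y),np.sin(y)
TP=np.c_[[s,-c,0],[-c,-s,0],[0,0,-1]]; goto([.511,-.328,.033],TP)
o=eyes.read_camera("wrist")[100:400,140:540,::-1]; cv2.imwrite("pics/w4.png",cv2.resize(o,None,fx=1.8,fy=1.8))
E
```

```text
t: 11.3
tcp_pos: [0.5109, -0.3301, 0.1005]
orientation: [[0.968, 0.25, -0.001], [0.25, -0.968, 0.0], [-0.001, -0.0, -1.0]]
ft_force: [0.8, 0.8, -1.7]
grip_width: 0.0137
grip_force: 40.0
turn(deg) [-0.   0.1 -0.1] then shift(cm) [ 0.06 -0.2   6.75] | shift first(cm) [ 0.07 -0.2   6.75]
```

View pics/w4.png

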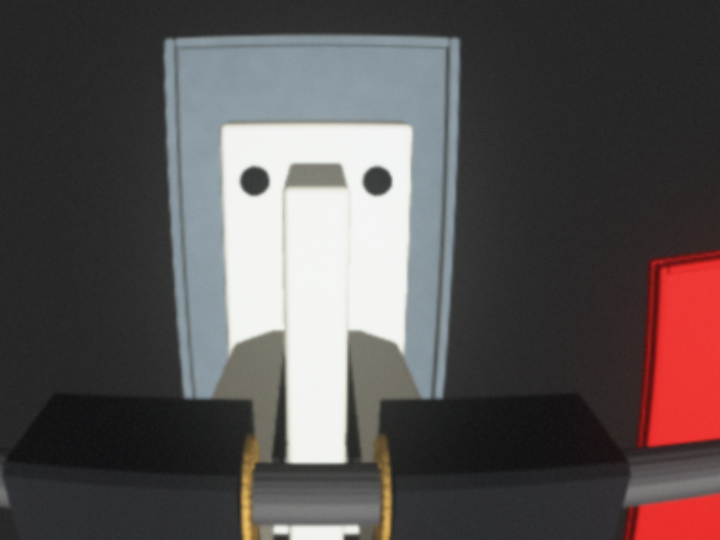

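It is centred in the tray: side gaps are ~45 px left and ~32 px right, and the front gap is ample. Lowering.

```bash
python3 -m inch '[[0,-0.2,0.8,0,0,0,0.5],[0,0,1.2,0,0,0,0.5],[0,0,1.2,0,0,0,0.5],[0,0,1,0,0,0,0.5],[0,0,0.8,0,0,0,0.5],[0,0,0.6,0,0,0,0.5],[0,0,0.4,0,0,0,0.5],[0,0,0.2,0,0,0,0.5],[0,0,0,0,0,0,0.5],[0,0,0,0,0,0,0.5]]'; python3 -m inch '[[0,0,0.1,0,0,0,0.5],[0,0,0.1,0,0,0,0.5],[0,0,0.1,0,0,0,0.5],[0,0,0.1,0,0,0,0.5],[0,0,0,0,0,0,0.5],[0,0,0,0,0,0,0.5],[0,0,0,0,0,0,0.5],[0,0,0,0,0,0,0.5],[0,0,0,0,0,0,0.5],[0,0,0,0,0,0,0.5]]'
```

```text
t: 12.35
tcp_pos: [0.511, -0.3286, 0.0396]
orientation: [[0.968, 0.25, 0.001], [0.25, -0.968, -0.001], [0.001, 0.001, -1.0]]
ft_force: [0.1, -0.0, -1.9]
grip_width: 0.0139
grip_force: 40.0
t: 13.35
tcp_pos: [0.5107, -0.3285, 0.0353]
orientation: [[0.968, 0.25, 0.0], [0.25, -0.968, -0.001], [0.0, 0.001, -1.0]]
ft_force: [-0.8, -0.1, -2.2]
grip_width: 0.0141
grip_force: 40.0
```

```bash
python3 -m inch '[[0,0,0.05,0,0,0,0.5],[0,0,0.05,0,0,0,0.5],[0,0,0.05,0,0,0,0.5],[0,0,0.05,0,0,0,0.5],[0,0,0,0,0,0,0.5],[0,0,0,0,0,0,0.5],[0,0,0,0,0,0,0.5],[0,0,0,0,0,0,0.5],[0,0,0,0,0,0,0.5],[0,0,0,0,0,0,0.5]]'
```

```text
t: 14.35
tcp_pos: [0.5108, -0.3284, 0.0334]
orientation: [[0.968, 0.25, 0.0], [0.25, -0.968, -0.001], [0.0, 0.001, -1.0]]
ft_force: [0.4, -0.5, 0.5]
grip_width: 0.0138
grip_force: 40.0
```

```bash
python3 -m inch '[[0,0,0.04,0,0,0,0.5],[0,0,0.03,0,0,0,0.5],[0,0,0,0,0,0,0.5],[0,0,0,0,0,0,0.5],[0,0,0,0,0,0,0.5],[0,0,0,0,0,0,0.5],[0,0,0,0,0,0,0.5],[0,0,0,0,0,0,0.5],[0,0,0,0,0,0,0.5],[0,0,0,0,0,0,0.5]]' 20
```

```text
t: 15.35
tcp_pos: [0.5108, -0.3284, 0.0333]
orientation: [[0.968, 0.25, 0.0], [0.25, -0.968, -0.001], [0.0, 0.001, -1.0]]
ft_force: [-0.8, 1.0, 5.8]
grip_width: 0.0139
grip_force: 20.0
```

The bracket is on the floor (5.8 N). Releasing and lifting straight up.

```bash
python3 -m inch '[[0,0,0,0,0,0,1.6],[0,0,0,0,0,0,2],[0,0,0,0,0,0,3],[0,0,0,0,0,0,4],[0,0,0,0,0,0,5],[0,0,0,0,0,0,5],[0,0,0,0,0,0,5],[0,0,0,0,0,0,5],[0,0,-0.3,0,0,0,5],[0,0,-0.7,0,0,0,5]]' 5; python3 -m inch '[[0,0,-1,0,0,0,5],[0,0,-1.5,0,0,0,5],[0,0,-2,0,0,0,5],[0,0,-2,0,0,0,5],[0,0,-2,0,0,0,5],[0,0,-2,0,0,0,5],[0,0,-1.5,0,0,0,5],[0,0,-1,0,0,0,5],[0,0,0,0,0,0,5],[0,0,0,0,0,0,5]]';  python3 - <<'E'
from h import *
cv2.imwrite("pics/w5.png",eyes.read_camera("wrist")[:,:,::-1])
E
```

```text
t: 16.35
tcp_pos: [0.5103, -0.3281, 0.0424]
orientation: [[0.968, 0.25, -0.001], [0.25, -0.968, 0.0], [-0.001, -0.0, -1.0]]
ft_force: [0.4, -0.4, 0.1]
grip_width: 0.0502
grip_force: 0.0
t: 17.35
tcp_pos: [0.5105, -0.3281, 0.1726]
orientation: [[0.968, 0.25, -0.0], [0.25, -0.968, -0.0], [-0.0, 0.0, -1.0]]
ft_force: [-0.6, -0.2, 0.3]
grip_width: 0.0502
grip_force: 0.0
```

View pics/w5.png

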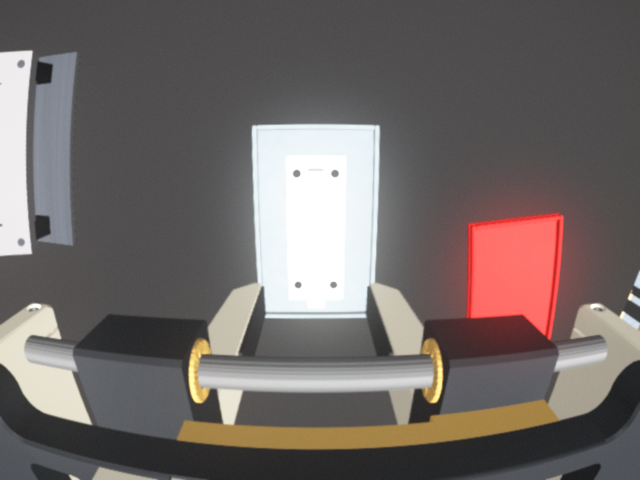

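The bracket lies flat and rib upwards in the tray: its plate spans 285–347 × 155–302, inside the tray at 255–378 × 127–315. The gripper is clear.

```bash
python3 -c "
from plant import finish_job
print(finish_job())"
```

```text
the job is handed in; nothing more can be done
None
```

The cast bracket is lying rib upwards, flat and near-centred on the empty tray's floor. It was set down gently and released with the gripper clear, and the job was handed in after about 17 s of robot time.

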